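Refit the burr of a seed mill on its splined drive shaft

TASK

The seed mill has been cleaned and its burr must go back on. Lift the hatch on the mill's top out of its recess and slide it sideways in its channels to the end stop, where it stays, lying flat; then set the burr, boss up, on the drive shaft in the chamber below and press and turn it until it drops over the splines and sits fully home. Do not disturb the two spice jars and the little steel pot.

Things in the scene. Friction and masses are not known exactly. Their poses are not given: they have to be found in the camera images.
- mill_well (a point): On the axis of the mill's chamber, level with its steel deck (82 mm above the table). Axes: the mill's, z up, hatch slides to +y. Mill: fixed grey box, 160 mm in x, 240 mm in y (-75 to +165), spout, red rocker and black dial on its front (-x). Chamber: round, 76 mm wide, under the hatch; round its mouth a recess 103 x 95 mm, 4 mm deep, on whose ledge the hatch lies.
- mill_shaft_top (a point): On the same axis, 16 mm below the deck: flat tops of the steel drive shaft's four splines (each 9 mm wide, 30 mm across the tips, 90 degrees apart). A round nose, 18 mm wide with a tapered tip, stands 8 mm higher. Axes: the mill's; the shaft's own angle is random and not given. Its motor holds it still up to 0.6 N m.
- mill_seat (a point): On the same axis, 30 mm below the deck: the shaft's flat shoulder, 44 mm wide, on which the burr's underside rests when fully home, 14 mm below the spline tops.
- hatch_park (a point): Where hatch_grip is when the hatch lies on the deck against its end stop: 100 mm to the mill's +y of the axis, 31 mm above the deck. Guide channels along y on both sides: walls at x = +-51.5 mm, 16 mm high, lips reaching in to x = +-46.5 mm, their undersides 12 mm above the deck. End stops 9 mm high, faces at y = -59 and +146 mm.
- hatch_grip (a point): Middle of the hatch's black handle bar (60 mm long in the hatch's x, 12 mm wide in y, 12 mm high, 19 mm clear below, 38 mm between its posts), 31 mm above the underside. Hatch: loose steel plate 100 (x) x 92 (y) x 6 mm, about 0.3 kg, at first in the recess, axes as the mill's. It must rise 4 mm to clear the deck; lips stop it at 10 mm.
- burr_center (a point): On the burr's axis, half-way up, 31 mm above its underside. Burr: dark steel disc 68 mm wide, 27 mm thick, ribbed on top, about 0.3 kg, with a bright hexagon boss on it, 28 mm across flats, from 27 to 62 mm above the underside; two flats face the burr's +y and -y. It starts on a white board 8 mm thick. When it is home this point is 1 mm above the deck.
- burr_bore (a point): Mouth of the burr's bore, centre of its underside. The bore is 33 mm wide and 24 mm deep; at its mouth four keys, 5.5 mm wide and 12 mm high, point inward on the burr's +x, +y, -x, -y and leave a 21 mm circle, which fits over the shaft's nose. The keys drop between the splines within about 6 degrees either way of the right angle; else they rest on the spline tops.
- sesame_c (a point): Middle of the spice jar with the red cap, 45 mm wide, 106 mm high, standing on the table; leave alone.
- pepper_c (a point): Middle of the spice jar with the dark brown cap, 44 mm wide, 96 mm high, standing on the table; leave alone.
- pot_c (a point): Middle of the empty little steel pot, 57 mm wide, 40 mm high, standing on the table; leave alone.
There are look-alikes about, which are no part of the job. What is shaped like the part that bears burr_center but blue or purple is not meant.

How it is judged:
By the outcome, as a careful person would: the job done as asked, in the order asked, and still so for the second after the job is handed in, with the robot touching nothing.
It also fails if it takes over 67 s, if anything falls off the work surface, if the arm or the gripper's body presses on something with over 40 N, if the wrist force passes 120 N, or if a joint passes its speed limit or range.

ROBOT

A 6-joint arm with a two-finger parallel gripper is mounted at the origin on a cart in front of the work surface, level with it; the furniture and walls round the work are solid. World frame = base frame: x ahead of the robot, y to its left, z up, the work surface at z = 0. Lengths are in m, angles in degrees, forces in N, time in s.
With the tool pointing down it reaches from about 0.15 to 0.775 m from the base axis. Payload 6.1 kg.
Tool frame: the origin (TCP) lies at the very end of the fingers, on their centre line; the grasp point (between the pads) lies 19 mm behind it (grasp_offset is the distance from the TCP to the grasp point, in m); z points along the fingers, x is the direction in which the jaws open and shut, and the axes are right-handed (so a half turn about z gives the same grasp; the last joint's range is limited). The gripper opens to 85 mm and grips with 20 to 120 N. Pads are 22 mm wide; open, the fingers measure 114 mm over their backs; the gripper's body (76 mm by 85 mm) begins 54 mm behind the grasp point. The pads swing forward as they close: fully open they stand 13 mm farther back than shut.
Start: joints at [71.562, 7.208, -2.269, 80.523, 0, 90], TCP at [0.166, 0.498, 0.231] pointing down, gripper open.
Joint ranges: [-155.77, 155.77], [-54.66, 111.73], [-72.52, 77.12], [-102.08, 115.82], [-83.92, 84.16], [-180, 180]. Speed limits (degrees/s): [136.94, 136.94, 172.46, 180, 180, 180].

INTERFACE

Orientations are given as a 3x3 rotation matrix whose columns are the frame's x, y, z axes.
In Python, from workcell import * gives the robot as it stands.
- The arm moves only by the tool jog_arm, never from a script. Its argument "series" is a list of rows, each a list of 3 entries, a list of its own where there are three numbers: the shift along the tool's x, y, z in cm, then the turn, a rotation vector about the tool's x, y, z in degrees, then the finger opening in cm, from 0 to 8.54. In form: [[[dx, dy, dz], [ax, ay, az], claw], ...]. A call has exactly 10 rows; each row shifts and turns the commanded pose from where the row before left it, along the tool's axes as they then stand; what a row does not reach is not made up. A row lasts 1/10 s, in which the tool goes at most 50 mm and 8.59 degrees, less where a joint would pass 70% of its speed; a pose out of reach is approached as far as the arm can. A call with a gripper value outside its range is refused whole. The fingers move at their own pace and stop on an object; "grip_force" is the grip in N (left out, the last holds). Time passes only in rows, so rows that do not move let the fingers close, or fill a call up. It gives the time, the measured TCP pose, the force and the opening at its end, in the units of the state.
- get_obs(): the state, without advancing time (a new reading comes with each control period).
- read_camera(name): name is "scene" or "top" or "wrist"; returns the picture (420x560x3 uint8, blue, green, red); there is no depth.
- camera_model(name): a dict with "camera_matrix" (3x3 intrinsics, pixels), "world_from_camera" (4x4, takes a point from camera to world coordinates); the wrist camera has in their place "T_tool_cam" (4x4, takes a point from camera to tool coordinates, whose origin is the TCP and whose axes are the tool frame's). Camera axes: x right, y down, z forward; pixel columns grow to the right and rows downward; lengths in m; the calibration is good to about 2 mm. The wrist camera is an equidistant fisheye: a pixel r from the principal point sees the ray r / f radians off the axis. A picture is of the moment at which its call begins: read the wrist's pose just before it. camera_model takes no time and is no camera call.
- hand_in(): hands the job in, once; it reports no verdict.
The state is a dict: "clock": time; "qpos": joint angles; "joint_vel": joint speeds; "tau": joint torques, N m; "tool_pos": TCP position; "tcp_rot": TCP orientation; "wrist_force": force on the tool from outside, world axes, zero at the start; "ft_torque": the same for the moment, N m; "width": finger opening in m.
Only numpy, scipy, OpenCV 4.12 (cv2) and the standard library are available. Lean on these libraries where they do the work, as an engineer would, in place of code of your own. Each camera call takes 0.05 s, during which the arm holds its last target.

## Working session

There is one attempt and no reset: what is moved stays moved. The work goes in short steps, Python scripts to look and compute and a tool call to move; the robot and the scene stay as the last step left them, time stands still between calls to the robot, and variables do not carry over. Pictures are saved under pics/ and viewed, and the job is handed in when it is done.

Besides the shell and the picture viewer there is one more tool, called after ">>>" as name(argument=value, ...), one argument or row to a line, values as JSON. jog_arm: Moves the arm, as the interface text tells. Its arguments: {"type":"object","properties":{"series":{"type":"array","items":{"type":"array"}},"grip_force":{"type":"number"}},"required":["series"]}

```bash
mkdir -p pics; ls; cat > h.py <<'E'
import numpy as np, cv2
from workcell import *
np.set_printoptions(precision=4,suppress=True)
E
python3 - <<'E'
from h import *
o=get_obs();print(o)
for n in ["scene","top","wrist"]:
    cv2.imwrite(f"pics/a_{n}.png",read_camera(n)); print(n,camera_model(n))
E
```

```text
pics
{'clock': 0.0, 'qpos': array([71.5603,  7.2437, -2.3248, 80.5236, -0.0005, 89.9991]), 'joint_vel': array([ 0.0946,  0.0542,  0.1268, -0.1117, -0.0427, -0.0059]), 'tau': array([ -0.    , -43.5915,  35.2924,   0.0174,  -0.    ,  -0.    ]), 'tool_pos': array([0.1659, 0.4977, 0.2305]), 'tcp_rot': array([[ 0.3163,  0.9487, -0.0005],
       [ 0.9487, -0.3163, -0.0015],
       [-0.0016,  0.    , -1.    ]]), 'wrist_force': array([-0.1134, -0.1472, -0.4098]), 'ft_torque': array([0.0314, 0.0578, 0.0247]), 'width': 0.08529315854219817}
scene {'camera_matrix': array([[403.4851,   0.    , 283.7455],
       [  0.    , 403.4851, 207.5142],
       [  0.    ,   0.    ,   1.    ]]), 'world_from_camera': array([[ 0.5411, -0.4536,  0.7081, -0.097 ],
       [-0.8406, -0.267 ,  0.4713, -0.516 ],
       [-0.0247, -0.8503, -0.5258,  0.5645],
       [ 0.    ,  0.    ,  0.    ,  1.    ]])}
top {'camera_matrix': array([[536.1286,   0.    , 274.7544],
       [  0.    , 536.1286, 214.6255],
       [  0.    ,   0.    ,   1.    ]]), 'world_from_camera': array([[-0.0143, -0.9759,  0.2175,  0.2175],
       [-0.9999,  0.0129, -0.0077, -0.1029],
       [ 0.0047, -0.2176, -0.976 ,  1.4061],
       [ 0.    ,  0.    ,  0.    ,  1.    ]])}
wrist {'camera_matrix': array([[325.1923,   0.    , 277.7381],
       [  0.    , 325.1923, 204.5232],
       [  0.    ,   0.    ,   1.    ]]), 'T_tool_cam': array([[ 1.    ,  0.0011,  0.0008, -0.0007],
       [-0.0013,  0.9627,  0.2706, -0.0702],
       [-0.0004, -0.2706,  0.9627, -0.1431],
       [ 0.    ,  0.    ,  0.    ,  1.    ]])}
```

View pics/a_scene.png

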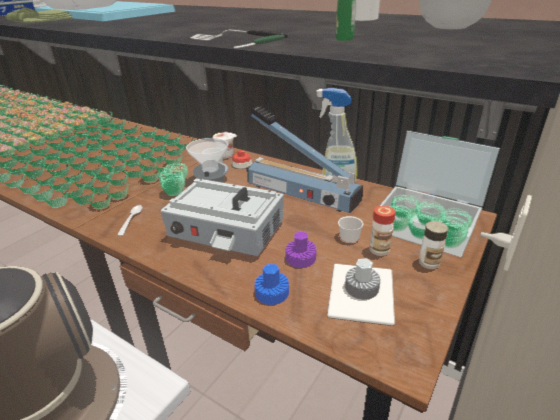

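View pics/a_top.png

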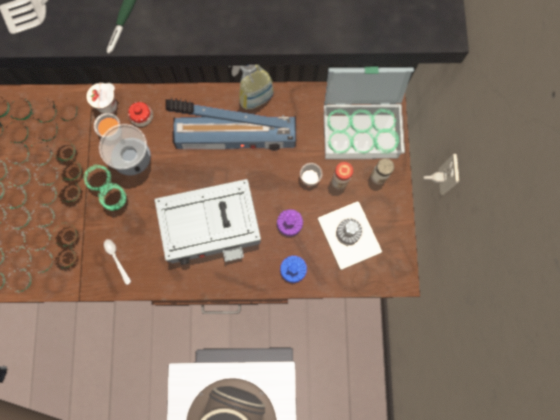

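View pics/a_wrist.png

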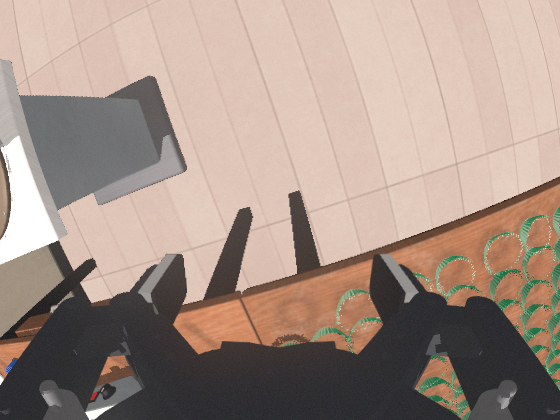

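The steel burr on the white board is at top(349,231) and scene(362,280). Look-alikes: purple at top(290,222)/scene(300,250), blue at top(293,269)/scene(271,286), and a red thing at top(139,113). The mill is at top(207,220), and the hatch handle at top(224,214). I'll check close crops next.

```bash
cat >> h.py <<'E'
def ray(n,uv):
    m=camera_model(n);K=m["camera_matrix"];T=m["world_from_camera"]
    d=T[:3,:3]@np.linalg.solve(K,[uv[0],uv[1],1.]);return T[:3,3],d/np.linalg.norm(d)
def wray(uv,obs):
    m=camera_model("wrist");K=m["camera_matrix"];T=m["T_tool_cam"]
    x=(uv[0]-K[0,2])/K[0,0];y=(uv[1]-K[1,2])/K[1,1];r=np.hypot(x,y)
    d=np.array([np.sin(r)*x/r,np.sin(r)*y/r,np.cos(r)])
    R=np.array(obs["tcp_rot"]);p=np.array(obs["tool_pos"])
    return p+R@T[:3,3],R@T[:3,:3]@d
def onz(cd,z):
    c,d=cd;return c+d*(z-c[2])/d[2]
def tri(*rs):
    A=np.zeros((3,3));b=np.zeros(3)
    for c,d in rs:
        d=d/np.linalg.norm(d);P=np.eye(3)-np.outer(d,d);A+=P;b+=P@c
    X=np.linalg.solve(A,b);return X,[np.linalg.norm((np.eye(3)-np.outer(d,d))@(X-c)) for c,d in rs]
def wproj(P,obs):
    m=camera_model("wrist");K=m["camera_matrix"];T=m["T_tool_cam"]
    R=np.array(obs["tcp_rot"]);p=np.array(obs["tool_pos"])
    q=T[:3,:3].T@(R.T@(np.asarray(P)-p)-T[:3,3]);th=np.arctan2(np.hypot(q[0],q[1]),q[2]);h=np.hypot(q[0],q[1])
    return np.array([K[0,2]+K[0,0]*th*q[0]/h,K[1,2]+K[1,1]*th*q[1]/h])
E
python3 - <<'E'
from h import *
t=cv2.imread("pics/a_top.png");s=cv2.imread("pics/a_scene.png")
cv2.imwrite("pics/b1.png",cv2.resize(t[160:300,145:400],None,fx=3.1,fy=3.1,interpolation=cv2.INTER_CUBIC))
cv2.imwrite("pics/b2.png",cv2.resize(s[170:330,155:460],None,fx=2.6,fy=2.6,interpolation=cv2.INTER_CUBIC))
print("burr boss",tri(ray("top",(349,228)),ray("scene",(364,265))))
print("handle",tri(ray("top",(224,214)),ray("scene",(240,198))))
for n,uv in dict(sesame=(344,172),pepper=(384,168),pot=(311,174),purple=(290,222),blue=(293,269)).items(): print(n,onz(ray("top",uv),.08))
E
```

```text
burr boss (array([ 0.4823, -0.3066,  0.0592]), [np.float64(0.0040485349376890665), np.float64(0.004048534937689161)])
handle (array([0.5136, 0.0124, 0.0982]), [np.float64(0.001767148207709691), np.float64(0.0017671482077096549)])
sesame [ 0.6235 -0.2936  0.08  ]
pepper [ 0.6329 -0.3976  0.08  ]
pot [ 0.6192 -0.2083  0.08  ]
purple [ 0.4935 -0.1515  0.08  ]
blue [ 0.3744 -0.1565  0.08  ]
```

View pics/b1.png

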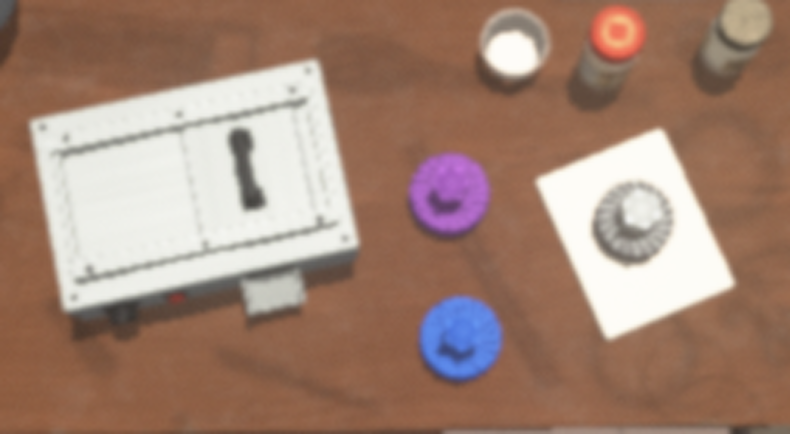

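View pics/b2.png

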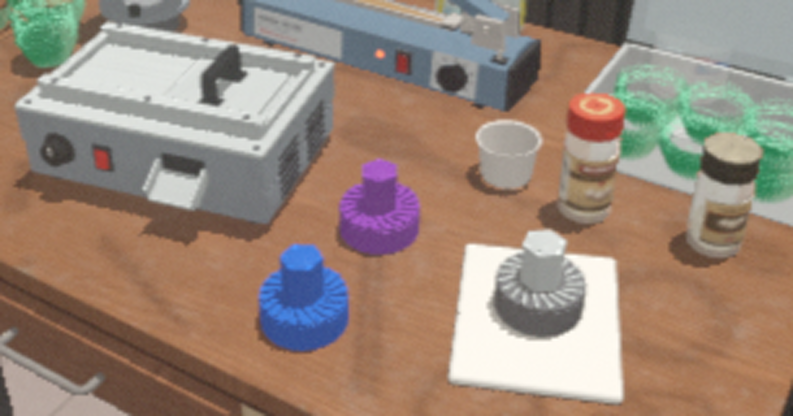

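The crops confirm it: the ribbed steel burr with the bright hexagon on the white board is the target, and the blue and purple ones are decoys. Next is the mill yaw, then a move over the hatch for a wrist view.

```bash
python3 - <<'E'
from h import *
f=lambda u,v:(145+u/3.1,160+v/3.1)
c=dict(fl=(30,122),br=(318,60),rr=(357,245),lr=(68,310))
P={k:onz(ray("top",f(*v)),.082) for k,v in c.items()}
for k,v in P.items(): print(k,v)
y=(P['fl']-P['br']); print(np.degrees(np.arctan2(y[1],y[0]))-90)
y=(P['lr']-P['rr']); print(np.degrees(np.arctan2(y[1],y[0]))-90)
o=get_obs(); print(o['tool_pos'])
R=np.array(o['tcp_rot']); print(np.degrees(np.arctan2(R[1,0],R[0,0])))
for tgt in ([.45,.03,.25],[.513,.012,.25]): print(R.T@(np.array(tgt)-o['tool_pos'])*100)
E
```

```text
fl [0.5565 0.1916 0.082 ]
br [ 0.6064 -0.0448  0.082 ]
rr [ 0.4505 -0.0758  0.082 ]
lr [0.4009 0.1559 0.082 ]
11.906863141579194
12.095062424026665
[0.1659 0.4978 0.2307]
71.55977299694473
[-35.3917  41.7432  -1.8869]
[-35.1065  48.2891  -1.8872]
```

```bash
cat >> h.py <<'E'
def yaw_of(R): return np.degrees(np.arctan2(R[1,0],R[0,0]))
def plan(p,yaw,step=4.8,turn=8.4,o=None):
    "rows (tool axes, cm / deg) to bring tool, down-pointing, to p,yaw"
    o=o or get_obs();R=np.array(o['tcp_rot']);q=np.array(o['tool_pos'])
    from scipy.spatial.transform import Rotation as Ro
    c,s=np.cos(np.radians(yaw)),np.sin(np.radians(yaw))
    Rt=np.array([[c,s,0],[s,-c,0],[0,0,-1.]])
    d=(np.array(p)-q)*100;w=Ro.from_matrix(R.T@Rt).as_rotvec(degrees=True)
    n=int(np.ceil(max(np.linalg.norm(d)/step,np.linalg.norm(w)/turn,1)))
    for i in range(n):
        print(i,np.round(R.T@(d/n),2).tolist(),np.round(w/n,2).tolist())
        R=R@Ro.from_rotvec(w/n,degrees=True).as_matrix()
E
python3 - <<'E'
from h import *
plan([.46,.03,.25],102)
E
```

```text
0 [-2.92, 3.56, -0.16] [-0.0, 0.01, -2.54]
1 [-3.08, 3.42, -0.16] [-0.0, 0.01, -2.54]
2 [-3.23, 3.29, -0.16] [-0.0, 0.01, -2.54]
3 [-3.37, 3.14, -0.16] [-0.0, 0.01, -2.54]
4 [-3.5, 2.99, -0.16] [-0.0, 0.01, -2.54]
5 [-3.63, 2.83, -0.16] [-0.0, 0.01, -2.54]
6 [-3.75, 2.67, -0.16] [-0.0, 0.01, -2.54]
7 [-3.87, 2.5, -0.16] [-0.0, 0.01, -2.54]
8 [-3.98, 2.32, -0.16] [-0.0, 0.01, -2.54]
9 [-4.07, 2.14, -0.16] [-0.0, 0.01, -2.54]
10 [-4.17, 1.96, -0.16] [-0.0, 0.01, -2.54]
11 [-4.25, 1.78, -0.16] [-0.0, 0.01, -2.54]
```

>>> jog_arm(
  series=[
    [[-2.9,3.6,-0.16],[0,0,-2.54],8.5],
    [[-3.1,3.4,-0.16],[0,0,-2.54],8.5],
    [[-3.2,3.3,-0.16],[0,0,-2.54],8.5],
    [[-3.4,3.1,-0.16],[0,0,-2.54],8.5],
    [[-3.5,3.0,-0.16],[0,0,-2.54],8.5],
    [[-3.6,2.8,-0.16],[0,0,-2.54],8.5],
    [[-3.75,2.7,-0.16],[0,0,-2.54],8.5],
    [[-3.9,2.5,-0.16],[0,0,-2.54],8.5],
    [[-4,2.3,-0.16],[0,0,-2.54],8.5],
    [[-4.1,2.1,-0.16],[0,0,-2.54],8.5],
  ],
)

```text
clock: 1.15
tool_pos: [0.4113, 0.1059, 0.2474]
tcp_rot: [[-0.123, 0.992, 0.0], [0.992, 0.123, 0.0], [0.0, 0.0, -1.0]]
wrist_force: [1.3, 0.9, 0.6]
width: 0.085
```

```bash
python3 - <<'E'
from h import *
import pickle
o=get_obs(); im=read_camera("wrist"); pickle.dump(o,open("o1.pkl","wb"))
cv2.imwrite("pics/c1.png",im);print(o['tool_pos'],yaw_of(o['tcp_rot']),o['qpos'])
plan([.46,.03,.25],102)
E
```

```text
[0.4113 0.1059 0.2474] 97.05969064131874 [ 14.4353  -3.619  -11.4788  82.1236   0.0058   7.3756]
0 [-3.8, 1.85, -0.12] [0.04, 0.11, -2.57]
1 [-3.88, 1.67, -0.13] [0.04, 0.11, -2.57]
```

View pics/c1.png

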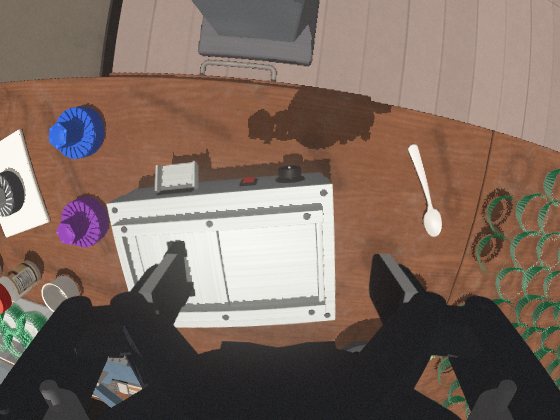

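The mill is seen from above, with the handle at wrist(182,268) partly behind the left finger. I'll move so the handle lies clear between the fingers.

```bash
python3 - <<'E'
from h import *
for p in ([.46,.005,.2],[.48,.005,.2],[.50,.01,.2]):
    o=get_obs(); plan(p,102,o=o)
    c,s=np.cos(np.radians(102)),np.sin(np.radians(102))
    print(wproj([.5136,.0124,.11],dict(tool_pos=p,tcp_rot=np.array([[c,s,0],[s,-c,0],[0,0,-1.]]))))
E
```

```text
0 [-3.35, 1.13, 1.59] [0.03, 0.08, -1.72]
1 [-3.39, 1.03, 1.58] [0.03, 0.08, -1.72]
2 [-3.42, 0.93, 1.58] [0.03, 0.08, -1.72]
[272.4906 274.6064]
0 [-3.43, 1.79, 1.59] [0.03, 0.08, -1.72]
1 [-3.49, 1.69, 1.59] [0.03, 0.08, -1.72]
2 [-3.54, 1.58, 1.58] [0.03, 0.08, -1.72]
[277.6781 252.6318]
0 [-3.35, 2.47, 1.59] [0.03, 0.08, -1.72]
1 [-3.42, 2.37, 1.59] [0.03, 0.08, -1.72]
2 [-3.49, 2.27, 1.58] [0.03, 0.08, -1.72]
[276.7486 227.945 ]
```

>>> jog_arm(
  series=[
    [[-3.4,1.8,1.6],[0,0,-1.7],8.5],
    [[-3.5,1.7,1.6],[0,0,-1.7],8.5],
    [[-3.5,1.6,1.6],[0,0,-1.6],8.5],
    [[0,0,0],[0,0,0],8.5],
    [[0,0,0],[0,0,0],8.5],
    [[0,0,0],[0,0,0],8.5],
    [[0,0,0],[0,0,0],8.5],
    [[0,0,0],[0,0,0],8.5],
    [[0,0,0],[0,0,0],8.5],
    [[0,0,0],[0,0,0],8.5],
  ],
)

```text
clock: 2.2
tool_pos: [0.4768, 0.013, 0.1996]
tcp_rot: [[-0.208, 0.978, 0.001], [0.978, 0.208, -0.0], [-0.0, 0.001, -1.0]]
wrist_force: [0.3, 0.8, 0.6]
width: 0.0849
```

```bash
python3 - <<'E'
from h import *
import pickle
o=get_obs(); im=read_camera("wrist"); pickle.dump(o,open("o2.pkl","wb"))
cv2.imwrite("pics/c2.png",im);print(o['tool_pos'],yaw_of(o['tcp_rot']),o['qpos'])
E
```

```text
[0.4768 0.013  0.1996] 102.00870476909638 [  1.5646   2.0922 -11.8292  76.0454  -0.0013 -10.4441]
```

View pics/c2.png

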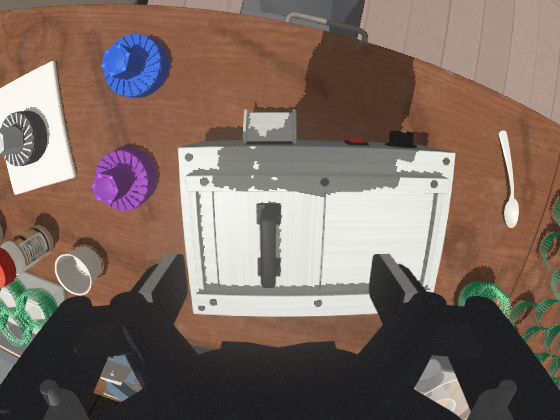

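The handle is clear between the fingers, at wrist(268,245). I'll segment it and triangulate its height across views.

```bash
python3 - <<'E'
from h import *
import pickle
o=pickle.load(open("o2.pkl","rb")); im=cv2.imread("pics/c2.png")
cv2.imwrite("pics/c2z.png",cv2.resize(im[135:325,170:465],None,fx=2.7,fy=2.7,interpolation=cv2.INTER_CUBIC))
g=im[195:292,245:295]; m=(g.max(2)<75).astype(np.uint8)
cs,_=cv2.findContours(m,cv2.RETR_EXTERNAL,cv2.CHAIN_APPROX_NONE);c=max(cs,key=cv2.contourArea)
print(cv2.boundingRect(c),cv2.minAreaRect(c))
for v in range(203,292,6):
    xs=np.where(m[v-195])[0]; print(v,xs.min()+245 if len(xs) else None,xs.max()+245 if len(xs) else None)
s=cv2.imread("pics/a_scene.png")
E
```

```text
(24, 9, 11, 12) ((29.0, 14.5), (11.0, 10.0), 90.0)
203 None None
209 265 279
215 271 278
221 276 278
227 None None
233 None None
239 None None
245 None None
251 None None
257 None None
263 None None
269 276 278
275 None None
281 None None
287 266 269
```

View pics/c2z.png

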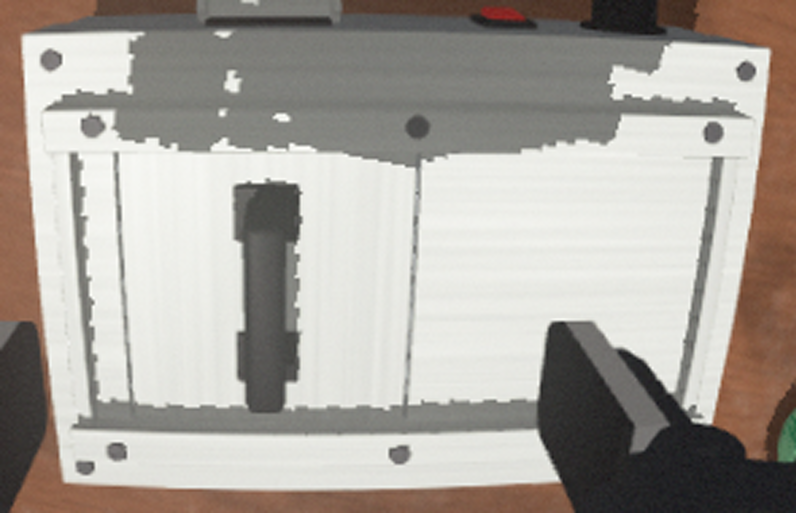

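```bash
python3 - <<'E'
from h import *
import pickle
o=pickle.load(open("o2.pkl","rb"))
f=lambda u,v:(170+u/2.7,135+v/2.7)
W=lambda u,v,z:onz(wray(f(u,v),o),z)
a,b=W(118,155,.084),W(132,410,.084); c,d=W(418,160,.084),W(405,410,.084)
for p,q in((a,b),(c,d)): print(p,q,np.degrees(np.arctan2(*(q-p)[1::-1])))
print("mid",(a+b)/2,(c+d)/2,(a+b+c+d)/4)
e,g=W(50,152,.098),W(750,158,.098);h,i=W(74,432,.098),W(700,418,.098)
for p,q in((e,g),(h,i)): print(p,q,np.degrees(np.arctan2(*(q-p)[1::-1]))-90)
print("handle far end",W(265,411,.115),"near",W(265,190,.115),W(265,240,.115))
# project on mill axes
yw=np.radians(12);X=np.array([np.cos(yw),np.sin(yw)]);Y=np.array([-X[1],X[0]])
for n,p in dict(a=a,b=b,c=c,d=d,e=e,g=g,h=h,i=i,hf=W(265,411,.115),hn=W(265,240,.115)).items(): print(n,p[:2]@X,p[:2]@Y)
t=cv2.imread("pics/a_top.png");s=cv2.imread("pics/a_scene.png")
A=cv2.resize(t[195:235,205:245],(400,400),interpolation=cv2.INTER_CUBIC)
B=cv2.resize(s[180:220,220:260],(400,400),interpolation=cv2.INTER_CUBIC)
cv2.imwrite("pics/hz.png",np.hstack([A,B]))
E
```

```text
[ 0.4801 -0.0401  0.084 ] [ 0.5677 -0.0226  0.084 ] 11.312897013027992
[0.4625 0.0501 0.084 ] [0.5478 0.0683 0.084 ] 12.015377166690353
mid [ 0.5239 -0.0314  0.084 ] [0.5051 0.0592 0.084 ] [0.5145 0.0139 0.084 ]
[ 0.4795 -0.0583  0.098 ] [0.4355 0.153  0.098 ] 11.772327286596024
[ 0.5725 -0.0395  0.098 ] [0.5272 0.1704 0.098 ] 12.177281084200061
handle far end [0.5397 0.019  0.115 ] near [0.4727 0.0054 0.115 ] [0.4867 0.0083 0.115 ]
a 0.4612708881707281 -0.13907200205736012
b 0.5505865151722702 -0.14014314510972656
c 0.462783313470607 -0.047152612986255206
d 0.5500069933676054 -0.04712920370360431
e 0.45688169787169425 -0.1567601580890621
g 0.4577393798936631 0.059081699474340124
h 0.5517557725300605 -0.15763811676817802
i 0.5510914956464128 0.05704999039048794
hf 0.5318597073212613 -0.09360930975269016
hn 0.4778093351999572 -0.09309500631601882
```

View pics/hz.png

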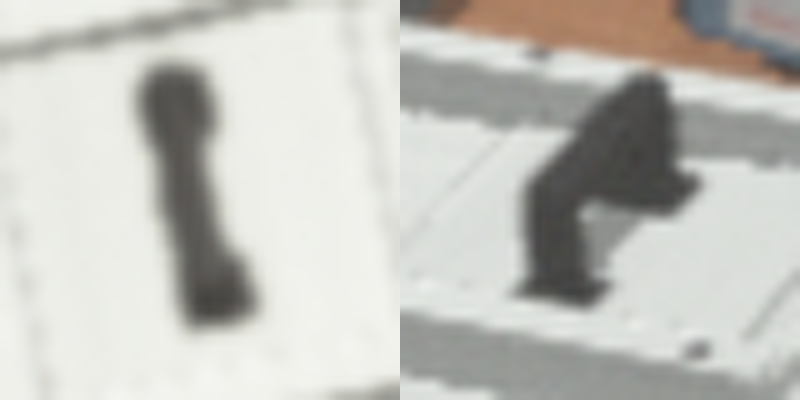

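```bash
python3 - <<'E'
from h import *
import pickle
o=pickle.load(open("o2.pkl","rb"))
w=wray((268.1,287.0),o)
print(tri(w,ray("scene",(245,187.5))),tri(w,ray("top",(222.3,201.7))),tri(w,ray("scene",(245,187.5)),ray("top",(222.3,201.7))))
plan([.5127,.0136,.105],102)
E
```

```text
(array([0.5437, 0.0189, 0.1093]), [np.float64(0.0009980114103375183), np.float64(0.0009980114103373644)]) (array([0.5403, 0.0179, 0.1136]), [np.float64(0.0011716374203534288), np.float64(0.0011716374203534204)]) (array([0.5418, 0.0177, 0.1109]), [np.float64(0.0016031148827262514), np.float64(0.001220367156968543), np.float64(0.0011315323756305614)])
0 [-0.23, 1.18, 3.15] [0.01, 0.0, -0.0]
1 [-0.23, 1.18, 3.15] [0.01, 0.0, -0.0]
2 [-0.23, 1.18, 3.15] [0.01, 0.0, -0.0]
```

Measured bar top is about 0.111–0.114 (0.115 expected), so the model agrees. Descending with the grasp point at z≈0.110.

>>> jog_arm(
  series=[
    [[-0.3,1.2,3.2],[0,0,0],5],
    [[-0.2,1.2,3.2],[0,0,0],5],
    [[-0.2,1.1,2.5],[0,0,0],5],
    [[0,0,1.0],[0,0,0],5],
    [[0,0,0.9],[0,0,0],5],
    [[0,0,0],[0,0,0],5],
    [[0,0,0],[0,0,0],0],
    [[0,0,0],[0,0,0],0],
    [[0,0,0],[0,0,0],0],
    [[0,0,0],[0,0,0],0],
  ],
  grip_force=50,
)

```text
clock: 3.25
tool_pos: [0.5131, 0.0129, 0.0926]
tcp_rot: [[-0.207, 0.978, 0.002], [0.978, 0.207, -0.0], [-0.001, 0.002, -1.0]]
wrist_force: [-0.8, -0.9, 6.5]
width: 0.0114
```

```bash
python3 - <<'E'
from h import *
o=get_obs(); cv2.imwrite("pics/d1.png",read_camera("wrist"));print(o['clock'],o['tool_pos'],o['wrist_force'],o['ft_torque'],o['width'])
E
```

```text
3.25 [0.5131 0.0129 0.0926] [-0.7732 -0.9323  6.5067] [-0.1386  0.2187  0.0364] 0.011405642062383379
```

View pics/d1.png

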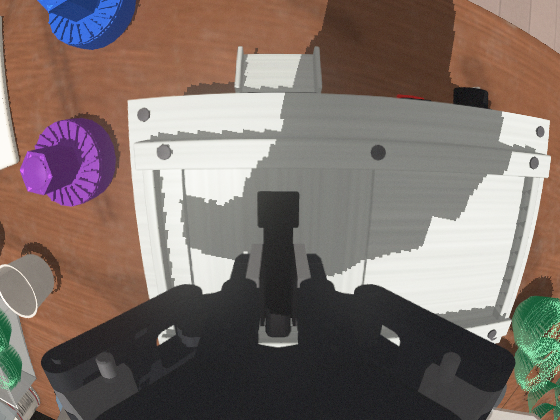

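The bar is between the pads (width 11.4 mm). Lifting 7 mm.

>>> jog_arm(
  series=[
    [[0,0,-0.2],[0,0,0],0],
    [[0,0,-0.2],[0,0,0],0],
    [[0,0,-0.2],[0,0,0],0],
    [[0,0,-0.2],[0,0,0],0],
    [[0,0,0],[0,0,0],0],
    [[0,0,0],[0,0,0],0],
    [[0.3,0,0],[0,0,0],0],
    [[0.5,0,0],[0,0,0],0],
    [[0.7,0,0],[0,0,0],0],
    [[0.5,0,0],[0,0,0],0],
  ],
)

```text
clock: 4.3
tool_pos: [0.5082, 0.0333, 0.0993]
tcp_rot: [[-0.208, 0.978, -0.0], [0.978, 0.208, 0.0], [0.0, -0.0, -1.0]]
wrist_force: [0.1, -0.1, -2.7]
width: 0.011
```

```bash
python3 - <<'E'
from h import *
o=get_obs(); cv2.imwrite("pics/d2.png",read_camera("wrist"));print(o['clock'],o['tool_pos'],o['wrist_force'],o['ft_torque'],o['width'])
E
```

```text
4.3 [0.5082 0.0333 0.0993] [ 0.0554 -0.1138 -2.6661] [-0.0099 -0.0014  0.0017] 0.010959741357037525
```

View pics/d2.png

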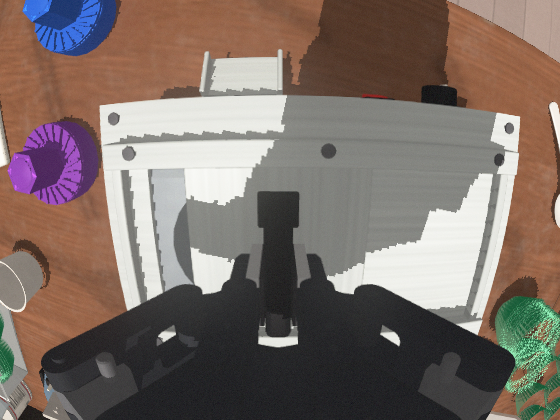

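The hatch hangs free (2.7 N) and has slid 2 cm, with the recess and chamber rim showing at wrist(170,220). Sliding the remaining 8 cm, then lightly into the stop.

>>> jog_arm(
  series=[
    [[1.2,0,0],[0,0,0],0],
    [[1.4,0,0],[0,0,0],0],
    [[1.4,0,0],[0,0,0],0],
    [[1.4,0,0],[0,0,0],0],
    [[1.0,0,0],[0,0,0],0],
    [[0.6,0,0],[0,0,0],0],
    [[0.4,0,0],[0,0,0],0],
    [[0.3,0,0],[0,0,0],0],
    [[0.2,0,0],[0,0,0],0],
    [[0,0,0],[0,0,0],0],
  ],
)

```text
clock: 5.35
tool_pos: [0.492, 0.1098, 0.0993]
tcp_rot: [[-0.207, 0.978, 0.0], [0.978, 0.207, -0.0], [-0.0, -0.0, -1.0]]
wrist_force: [0.2, -0.2, -3.0]
width: 0.0107
```

```bash
cat > st.py <<'E'
from h import *
yw=np.radians(12);X=np.array([np.cos(yw),np.sin(yw)]);Y=np.array([-X[1],X[0]]);O=np.array([.5127,.0136])
o=get_obs();print(o['clock'],o['tool_pos'],yaw_of(o['tcp_rot']),"mill",(o['tool_pos'][:2]-O)@X,(o['tool_pos'][:2]-O)@Y,"F",o['wrist_force'],"Fmill",o['wrist_force'][:2]@X,o['wrist_force'][:2]@Y,o['ft_torque'],o['width'],o['qpos'][5])
E
python3 st.py
```

```text
5.35 [0.492  0.1098 0.0993] 101.94991780277063 mill -0.00020441520450396137 0.09838676470002902 F [ 0.2272 -0.2416 -2.987 ] Fmill 0.17198711143828455 -0.28353053073066364 [-0.0007  0.0101  0.0038] 0.010662368041626335 0.6298148008610639
```

>>> jog_arm(
  series=[
    [[0.1,0,0],[0,0,0],0],
    [[0.1,0,0],[0,0,0],0],
    [[0.1,0,0],[0,0,0],0],
    [[0,0,0],[0,0,0],0],
    [[0,0,0.1],[0,0,0],0],
    [[0,0,0.1],[0,0,0],0],
    [[0,0,0.1],[0,0,0],0],
    [[0,0,0],[0,0,0],0],
    [[0,0,0],[0,0,0],0],
    [[0,0,0],[0,0,0],0],
  ],
)

```text
clock: 6.35
tool_pos: [0.4923, 0.1106, 0.0971]
tcp_rot: [[-0.205, 0.979, 0.002], [0.979, 0.205, -0.005], [-0.005, 0.001, -1.0]]
wrist_force: [0.6, -9.3, 0.9]
width: 0.0108
```

```bash
python3 st.py
```

```text
6.35 [0.4923 0.1106 0.0971] 101.85667497628182 mill 0.0002201135601778125 0.09912581856876929 F [ 0.6353 -9.3363  0.9415] Fmill -1.3197370618536202 -9.264338181503767 [-1.8218 -0.2008 -0.0375] 0.010811868040861728 0.9703773458131203
```

Contact with the stop (9 N along −y). Relaxing sideways, settling onto the deck, then releasing.

>>> jog_arm(
  series=[
    [[-0.1,0,0],[0,0,0],0],
    [[-0.1,0,0.05],[0,0,0],0],
    [[0,0,0.05],[0,0,0],0],
    [[0,0,0],[0,0,0],0],
    [[0,0,0],[0,0,0],1.6],
    [[0,0,0],[0,0,0],2.4],
    [[0,0,0],[0,0,0],3.5],
    [[0,0,0],[0,0,0],5],
    [[0,0,-1.5],[0,0,0],5],
    [[0,0,-3],[0,0,0],5],
  ],
)

```text
clock: 7.35
tool_pos: [0.4902, 0.1106, 0.1385]
tcp_rot: [[-0.207, 0.978, -0.005], [0.978, 0.207, -0.001], [0.0, -0.005, -1.0]]
wrist_force: [0.7, -0.5, -0.3]
width: 0.05
```

```bash
python3 st.py; python3 - <<'E'
from h import *
for n in ["wrist","scene"]:cv2.imwrite(f"pics/e_{n}.png",read_camera(n))
E
```

```text
7.35 [0.4902 0.1106 0.1385] 101.9711005175878 mill -0.0018720059224916516 0.09958051270440041 F [ 0.6508 -0.5451 -0.3139] Fmill 0.5232418160709384 -0.6684829616551966 [-0.0479 -0.0145  0.0307] 0.050007223047676505 0.7378818326867206
```

View pics/e_wrist.png

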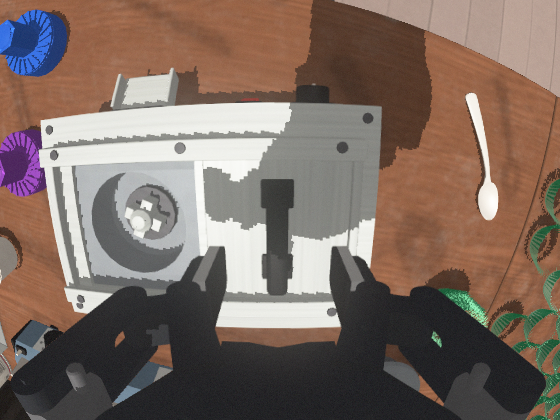

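The hatch lies on the deck with its far edge at the stop. The chamber is open with the splined shaft at wrist(145,215). Now a look straight down the chamber.

```bash
python3 - <<'E'
from h import *
plan([.475,.005,.19],102)
c,s=np.cos(np.radians(102)),np.sin(np.radians(102))
print(wproj([.5127,.0136,.066],dict(tool_pos=[.475,.005,.19],tcp_rot=np.array([[c,s,0],[s,-c,0],[0,0,-1.]]))))
E
```

```text
0 [-3.34, -1.34, -1.55] [0.1, -0.01, -0.01]
1 [-3.34, -1.34, -1.55] [0.1, -0.01, -0.01]
2 [-3.34, -1.34, -1.55] [0.1, -0.01, -0.01]
[277.8496 241.2756]
```

>>> jog_arm(
  series=[
    [[0,0,-2.5],[0,0,0],5],
    [[-3.3,-1.3,-1.2],[0.1,0,0],5],
    [[-3.3,-1.3,-1],[0.1,0,0],5],
    [[-3.4,-1.3,0],[0.1,0,0],6],
    [[0,0,0],[0,0,0],8.5],
    [[0,0,0],[0,0,0],8.5],
    [[0,0,0],[0,0,0],8.5],
    [[0,0,0],[0,0,0],8.5],
    [[0,0,0],[0,0,0],8.5],
    [[0,0,0],[0,0,0],8.5],
  ],
)

```text
clock: 8.45
tool_pos: [0.4745, 0.0055, 0.1872]
tcp_rot: [[-0.208, 0.978, -0.005], [0.978, 0.208, -0.001], [0.0, -0.005, -1.0]]
wrist_force: [0.3, -0.5, -1.0]
width: 0.0848
```

```bash
python3 st.py; python3 - <<'E'
from h import *
import pickle
o=get_obs(); im=read_camera("wrist"); pickle.dump(o,open("o3.pkl","wb"))
cv2.imwrite("pics/f1.png",im)
cv2.imwrite("pics/f1z.png",cv2.resize(im[150:310,170:380],None,fx=3.75,fy=3.75,interpolation=cv2.INTER_CUBIC))
E
```

```text
8.45 [0.4745 0.0055 0.1872] 102.02748152656025 mill -0.03908643284141135 5.4358082349392615e-05 F [ 0.2725 -0.5337 -1.0468] Fmill 0.15556284218324554 -0.5787330994524142 [-0.007   0.0349 -0.0334] 0.08483798785195323 -11.324343611525805
```

View pics/f1z.png

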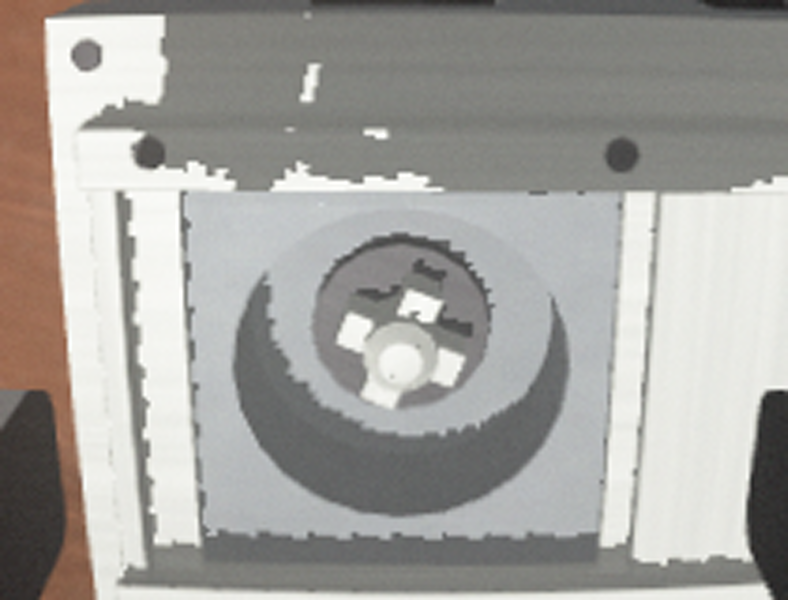

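Four bright spline tops at crop (420,305), (352,332), (447,368), (382,393), with the nose at (402,362). Measuring their centres, angle and height.

```bash
python3 - <<'E'
from h import *
import pickle
o=pickle.load(open("o3.pkl","rb")); im=cv2.imread("pics/f1.png")
z=cv2.imread("pics/f1z.png");g=z[230:420,300:510]
m=(g.min(2)>225).astype(np.uint8)
n,l,s,c=cv2.connectedComponentsWithStats(m)
for i in range(1,n):
    if s[i,4]>150: print(s[i],c[i]+[300,230])
mm=cv2.resize(np.hstack([g,cv2.cvtColor(m*255,cv2.COLOR_GRAY2BGR)]),None,fx=1.9,fy=1.9);cv2.imwrite("pics/f1m.png",mm)
E
```

```text
[ 99  62  41  29 671] [419.9627 305.9001]
[ 39  85  32  36 728] [354.1456 331.9698]
[  80  115   41   37 1185] [399.6219 362.411 ]
[134 120  29  34 589] [447.4278 367.0747]
[ 65 151  32  26 465] [380.0903 393.9978]
```

View pics/f1m.png

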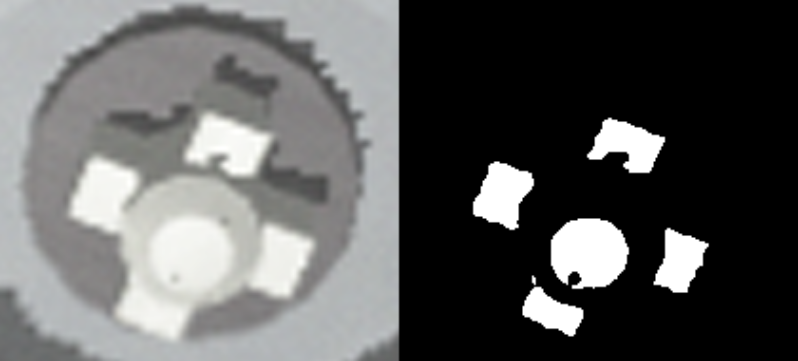

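```bash
python3 - <<'E'
from h import *
import pickle
o=pickle.load(open("o3.pkl","rb"))
f=lambda u,v:(170+(300+u/1.9)/3.75-0.4,150+(230+v/1.9)/3.75-0.4)
E=dict(T=((203,112),(272,136)),R=((315,240),(280,300)),B=((180,340),(115,315)),L=((68,210),(95,155)))
M={}
for k,(a,b) in E.items():
    p,q=[onz(wray(f(*t),o),.066) for t in (a,b)]; M[k]=(p+q)/2;d=q-p
    print(k,M[k],np.linalg.norm(d),np.degrees(np.arctan2(d[1],d[0]))%90)
print("TB",(M['T']+M['B'])/2,"LR",(M['L']+M['R'])/2)
for a,b in("TB","LR"):
    d=M[a]-M[b];print(np.linalg.norm(d),np.degrees(np.arctan2(d[1],d[0])),np.degrees(np.arctan2(d[1],d[0]))%90)
# chamber mouth at z=.078: left/right/bottom of rim in f1z
g=lambda u,v:onz(wray((170+u/3.75-.4,150+v/3.75-.4),o),.078)
for p in((234,360),(570,365),(400,515),(402,208)): print(g(*p))
# nose tip centre z=.074
print("nose",onz(wray(f(190,252),o),.074))
E
```

```text
T [0.4976 0.0155 0.066 ] 0.00893331201624863 81.80376701948201
R [0.5149 0.0269 0.066 ] 0.00913850931993647 74.55332515387877
B [0.5265 0.0103 0.066 ] 0.008808464171319912 79.12856037833578
L [ 0.5091 -0.0015  0.066 ] 0.008004591306051235 76.72334912174787
TB [0.512  0.0129 0.066 ] LR [0.512  0.0127 0.066 ]
0.029311743243527238 169.81042206199365 79.81042206199365
0.029028416136151515 -101.5850929912687 78.4149070087313
[ 0.5178 -0.0243  0.078 ]
[0.5031 0.0501 0.078 ]
[0.5489 0.0206 0.078 ]
[0.4751 0.0053 0.078 ]
nose [0.512  0.0127 0.074 ]
```

Shaft axis is (0.512, 0.013), with rim and nose agreeing. The splines are at 79° mod 90, so the keys must end up at 34° mod 90. Tip span is 29.2 mm at z=0.066 against 30 nominal, which fits. Now over to the burr.

```bash
python3 - <<'E'
from h import *
plan([.445,-.30,.19],102)
c,s=np.cos(np.radians(102)),np.sin(np.radians(102))
print(wproj([.4823,-.3066,.07],dict(tool_pos=[.445,-.30,.19],tcp_rot=np.array([[c,s,0],[s,-c,0],[0,0,-1.]]))))
E
```

```text
0 [-4.18, -1.32, -0.03] [-0.04, -0.0, 0.0]
1 [-4.18, -1.32, -0.03] [-0.04, -0.0, 0.0]
2 [-4.18, -1.32, -0.03] [-0.04, -0.0, 0.0]
3 [-4.18, -1.32, -0.04] [-0.04, -0.0, 0.0]
4 [-4.18, -1.32, -0.04] [-0.04, -0.0, 0.0]
5 [-4.18, -1.32, -0.04] [-0.04, -0.0, 0.0]
6 [-4.18, -1.32, -0.04] [-0.04, -0.0, 0.0]
[260.8793 239.2011]
```

>>> jog_arm(
  series=[
    [[-4.2,-1.3,0],[0,0,0],8.5],
    [[-4.2,-1.3,0],[0,0,0],8.5],
    [[-4.2,-1.3,0],[0,0,0],8.5],
    [[-4.2,-1.3,0],[0,0,0],8.5],
    [[-4.2,-1.3,0],[0,0,0],8.5],
    [[-4.2,-1.3,0],[0,0,0],8.5],
    [[-4.2,-1.3,0],[0,0,0],8.5],
    [[0,0,0],[0,0,0],8.5],
    [[0,0,0],[0,0,0],8.5],
    [[0,0,0],[0,0,0],8.5],
  ],
)

```text
clock: 9.5
tool_pos: [0.4464, -0.3008, 0.1878]
tcp_rot: [[-0.208, 0.978, -0.005], [0.978, 0.208, -0.001], [0.001, -0.005, -1.0]]
wrist_force: [0.0, -0.3, 0.6]
width: 0.0851
```

```bash
python3 st.py; python3 - <<'E'
from h import *
import pickle
o=get_obs(); im=read_camera("wrist"); pickle.dump(o,open("o4.pkl","wb"))
cv2.imwrite("pics/g1.png",im)
cv2.imwrite("pics/g1z.png",cv2.resize(im[165:315,180:380],None,fx=4,fy=4,interpolation=cv2.INTER_CUBIC))
E
```

```text
9.5 [ 0.4464 -0.3008  0.1878] 102.00167122741439 mill -0.13025624922245949 -0.2937452456618839 F [ 0.0037 -0.2521  0.6242] Fmill -0.04876849875055571 -0.24736557228748607 [-0.0044  0.0087  0.0019] 0.08513179292604643 -45.86920920298028
```

View pics/g1.png

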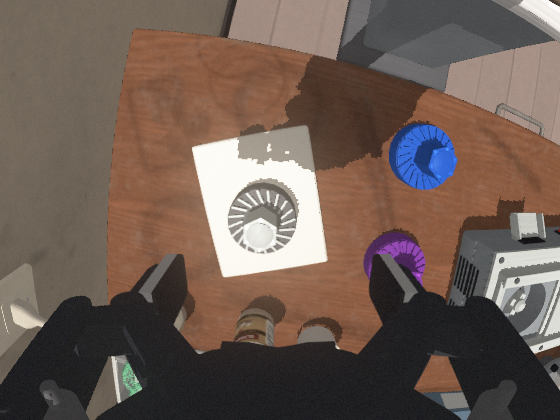

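View pics/g1z.png

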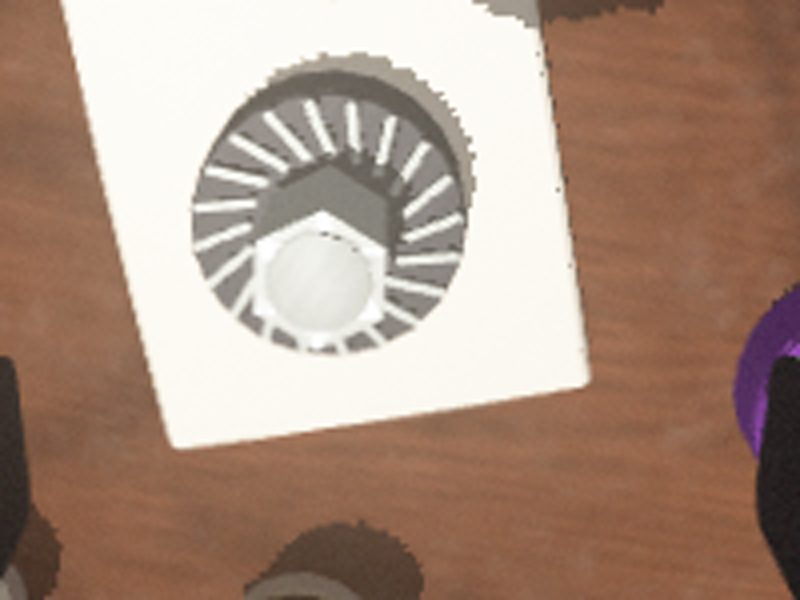

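The steel burr is on the board, with hexagon corners at crop (322,210), (388,245), (382,315), (318,348), (252,315), (256,245). Two flats already nearly face the jaws.

```bash
python3 - <<'E'
from h import *
import pickle
o=pickle.load(open("o4.pkl","rb"))
f=lambda u,v:(180+u/4-.4,165+v/4-.4)
V=[(322,210),(388,245),(384,315),(318,348),(252,315),(256,245)]
P=np.array([onz(wray(f(*v),o),.070) for v in V])
c=P.mean(0);print(c)
print([np.round(np.linalg.norm(P[i]-P[(i+3)%6]),4) for i in range(3)],"nominal",.028/np.cos(np.pi/6))
a=[np.degrees(np.arctan2(*(p-c)[1::-1])) for p in P];print(a,"vertex mod60",np.array(a)%60)
# disc top z=.035 (left,right,bottom extremes) ; center
D=[onz(wray(f(*v),o),.035) for v in((192,225),(467,225),(330,355),(322,93))]
print((D[0]+D[1])/2,(D[2]+D[3])/2,np.linalg.norm(D[0]-D[1]))
# height of boss top: wrist vs scene: boss top centre
s=cv2.imread("pics/a_scene.png")
cv2.imwrite("pics/g2.png",cv2.resize(s[250:310,330:400],None,fx=9,fy=9,interpolation=cv2.INTER_CUBIC))
B=wray(f(320,279),o)
print(tri(B,ray("scene",(364,264.5))))
E
```

```text
[ 0.4782 -0.3095  0.07  ]
[np.float64(0.0318), np.float64(0.0337), np.float64(0.0316)] nominal 0.03233161507461904
[np.float64(-170.5756762669833), np.float64(130.95496408015882), np.float64(71.91813954668939), np.float64(9.544674053324977), np.float64(-49.38034532275659), np.float64(-108.62044291692978)] vertex mod60 [ 9.4243 10.955  11.9181  9.5447 10.6197 11.3796]
[ 0.4772 -0.3093  0.035 ] [ 0.4782 -0.3098  0.035 ] 0.0663293446464015
(array([ 0.4807, -0.3102,  0.0639]), [np.float64(0.0009706074141192434), np.float64(0.0009706074141193042)])
```

View pics/g2.png

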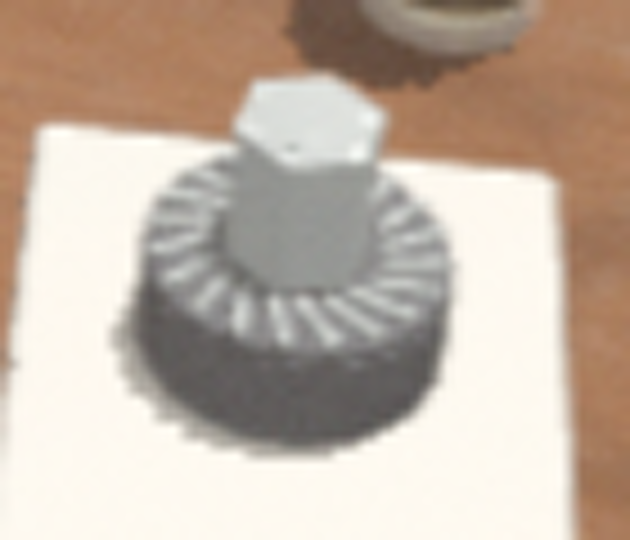

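The boss is at (0.478, −0.3095) with its top about 0.066–0.070 high (hexagon size fits 0.070). Flat normals are at 100.6°. Candidate key angles are 10.6, 40.6 or 70.6 mod 90, so the burr must turn by −6.6, +23.4 or −36.6°.

```bash
python3 - <<'E'
from h import *
plan([.478,-.3095,.09],100.6)
E
```

```text
0 [-0.51, 0.98, 3.26] [-0.1, -0.0, 0.48]
1 [-0.5, 0.98, 3.26] [-0.1, -0.0, 0.48]
2 [-0.5, 0.98, 3.26] [-0.1, -0.0, 0.48]
```

>>> jog_arm(
  series=[
    [[-0.5,1,3],[-0.1,0,0.5],6],
    [[-0.5,1,3],[-0.1,0,0.5],6],
    [[-0.5,0.95,3],[-0.1,0,0.4],6],
    [[0,0,0],[0,0,0],6],
    [[0,0,0],[0,0,0],6],
    [[0,0,0],[0,0,0],6],
    [[0,0,0],[0,0,0],6],
    [[0,0,0],[0,0,0],6],
    [[0,0,0],[0,0,0],6],
    [[0,0,0],[0,0,0],6],
  ],
)

```text
clock: 10.55
tool_pos: [0.4779, -0.3106, 0.0982]
tcp_rot: [[-0.183, 0.983, 0.001], [0.983, 0.183, -0.0], [-0.001, 0.0, -1.0]]
wrist_force: [0.1, 0.2, 0.1]
width: 0.0599
```

```bash
python3 st.py; python3 - <<'E'
from h import *
import pickle
o=get_obs(); im=read_camera("wrist"); pickle.dump(o,open("o5.pkl","wb"))
cv2.imwrite("pics/g3.png",im)
print(wproj([.478,-.3095,.07],o))
plan([.478,-.3095,.040],100.6,step=2)
E
```

```text
10.55 [ 0.4779 -0.3106  0.0982] 100.55320734862268 mill -0.10144153948504067 -0.3098941694274399 F [0.1377 0.2047 0.1339] Fmill 0.17728524888796998 0.17157574590989122 [-0.0239  0.0033 -0.0283] 0.059900842351276566 -43.5738534808147
[279.0696 242.4313]
0 [0.03, 0.01, 1.93] [0.0, 0.01, -0.02]
1 [0.03, 0.01, 1.93] [0.0, 0.01, -0.02]
2 [0.03, 0.01, 1.93] [0.0, 0.01, -0.02]
```

View pics/g3.png

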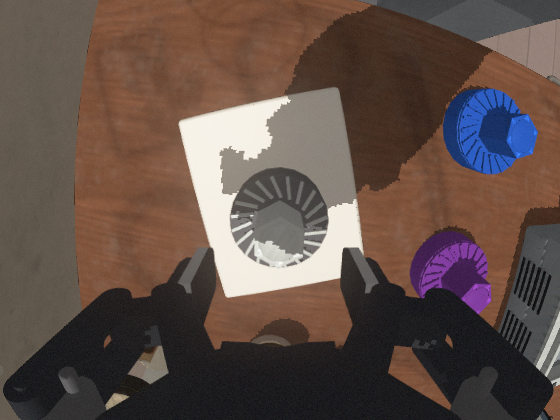

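The boss sits centred between the jaws at wrist(279,243), where predicted. Descend and grip.

>>> jog_arm(
  series=[
    [[0.1,0,2],[0,0,0],6],
    [[0,0,2],[0,0,0],6],
    [[0,0,1.2],[0,0,0],6],
    [[0,0,0.6],[0,0,0],6],
    [[0,0,0],[0,0,0],4],
    [[0,0,0],[0,0,0],2],
    [[0,0,0],[0,0,0],1],
    [[0,0,0],[0,0,0],1],
    [[0,0,0],[0,0,0],1],
    [[0,0,0],[0,0,0],1],
  ],
  grip_force=80,
)

```text
clock: 11.6
tool_pos: [0.4784, -0.31, 0.0408]
tcp_rot: [[-0.183, 0.983, 0.002], [0.983, 0.183, -0.001], [-0.001, 0.001, -1.0]]
wrist_force: [-0.0, -1.2, 6.3]
width: 0.027
```

```bash
python3 st.py
```

```text
11.6 [ 0.4784 -0.31    0.0408] 100.55985766305413 mill -0.100867830051587 -0.30934043369679337 F [-0.0345 -1.2093  6.2651] Fmill -0.28517188217078937 -1.1757434193722236 [ 0.0563  0.0554 -0.0217] 0.02698747495686194 -43.499090886006655
```

Gripped on flats (27 mm). Lift and carry to above the shaft, yaw 94°.

>>> jog_arm(
  series=[
    [[0,0,-1],[0,0,0],1],
    [[0,0,-3],[0,0,0],1],
    [[0,0,-4],[0,0,0],1],
    [[0,0,-4],[0,0,0],1],
    [[0,0,-2.5],[0,0,0],1],
    [[0,0,0],[0,0,0],1],
    [[0,0,0],[0,0,0],1],
    [[0,0,0],[0,0,0],1],
    [[0,0,0],[0,0,0],1],
    [[0,0,0],[0,0,0],1],
  ],
)

```text
clock: 12.6
tool_pos: [0.4771, -0.3091, 0.1833]
tcp_rot: [[-0.183, 0.983, -0.002], [0.983, 0.183, 0.001], [0.002, -0.002, -1.0]]
wrist_force: [0.1, 0.1, -2.4]
width: 0.0273
```

```bash
python3 st.py;  python3 - <<'E'
from h import *
cv2.imwrite("pics/g4.png",read_camera("wrist"))
plan([.512,.013,.18],94)
E
```

```text
12.6 [ 0.4771 -0.3091  0.1833] 100.56478343545744 mill -0.10188440708657365 -0.3082344806598844 F [ 0.1462  0.0853 -2.3925] Fmill 0.16078007022238278 0.053001998904144566 [-0.0257 -0.0051 -0.0261] 0.027279496791777054 -43.49805901744683
0 [4.43, 1.33, 0.06] [-0.01, -0.01, 0.94]
1 [4.45, 1.26, 0.06] [-0.01, -0.01, 0.94]
2 [4.47, 1.19, 0.05] [-0.01, -0.01, 0.94]
3 [4.49, 1.11, 0.05] [-0.01, -0.01, 0.94]
4 [4.51, 1.04, 0.05] [-0.01, -0.01, 0.94]
5 [4.53, 0.96, 0.05] [-0.01, -0.01, 0.94]
6 [4.54, 0.89, 0.05] [-0.01, -0.01, 0.94]
```

View pics/g4.png

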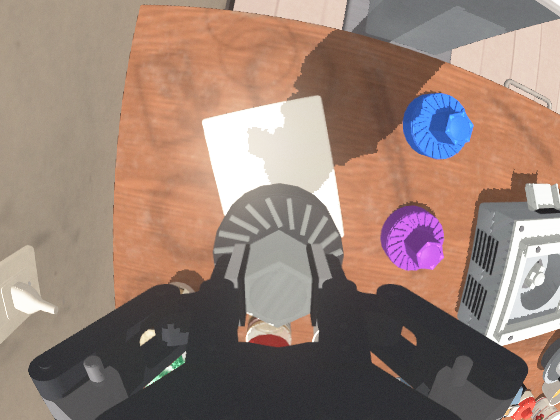

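The burr is held level, with the boss top centred at about wrist(279,278). Carry over.

>>> jog_arm(
  series=[
    [[4.4,1.3,0],[0,0,0.9],1],
    [[4.4,1.3,0],[0,0,0.9],1],
    [[4.5,1.2,0],[0,0,1],1],
    [[4.5,1.1,0],[0,0,1],1],
    [[4.5,1.0,0],[0,0,1],1],
    [[4.5,1.0,0],[0,0,0.9],1],
    [[4.5,0.9,0],[0,0,0.9],1],
    [[0,0,0],[0,0,0],1],
    [[0,0,0],[0,0,0],1],
    [[0,0,0],[0,0,0],1],
  ],
)

```text
clock: 13.65
tool_pos: [0.5127, 0.0109, 0.1845]
tcp_rot: [[-0.069, 0.998, -0.0], [0.998, 0.069, -0.0], [-0.0, -0.0, -1.0]]
wrist_force: [-0.5, -0.4, -2.4]
width: 0.0264
```

```bash
python3 st.py;  python3 - <<'E'
from h import *
im=read_camera("wrist");cv2.imwrite("pics/g5.png",im)
cv2.imwrite("pics/g5z.png",cv2.resize(im[200:350,200:360],None,fx=4,fy=4,interpolation=cv2.INTER_CUBIC))
plan([.512,.013,.14],94)
I=dict(tool_pos=np.zeros(3),tcp_rot=np.eye(3))
for v in (228,325): print(onz(wray((280,v),I),-.029))
E
```

```text
13.65 [0.5127 0.0109 0.1845] 93.94726542580985 mill -0.0005496376879861509 -0.0026706861816307094 F [-0.4567 -0.4238 -2.4168] Fmill -0.5348493955109042 -0.31959969903158136 [-0.0079  0.0234  0.0032] 0.02638225213282366 -2.71760339867154
0 [0.26, -0.06, 4.46] [-0.02, 0.02, -0.11]
[ 0.0009 -0.0291 -0.029 ]
[ 0.0011  0.0155 -0.029 ]
```

View pics/g5z.png

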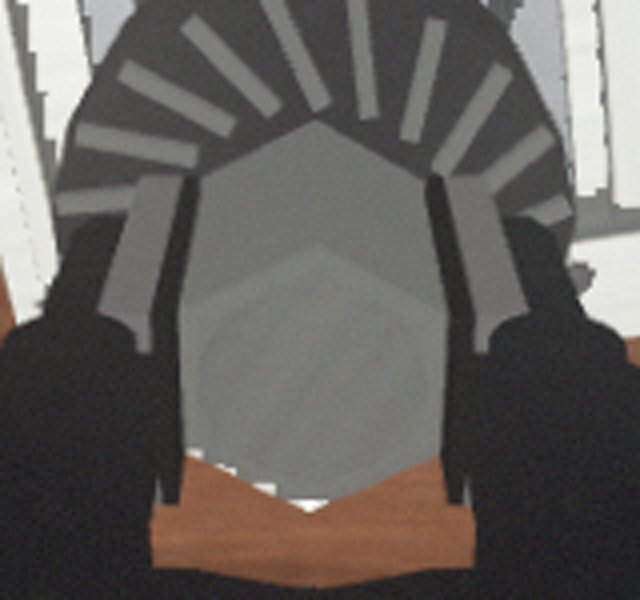

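```bash
python3 - <<'E'
from h import *
I=dict(tool_pos=np.zeros(3),tcp_rot=np.eye(3))
V=[(320,243),(447,318),(440,455),(312,512),(184,452),(180,312)]
P=np.array([onz(wray((200+u/4-.4,200+v/4-.4),I),-.029) for u,v in V]);c=P.mean(0);print(P,c)
print([np.linalg.norm(P[i]-P[i+3]) for i in range(3)],[(np.degrees(np.arctan2(*(p-c)[1::-1]))%60) for p in P])
E
```

```text
[[ 0.0008 -0.0158 -0.029 ]
 [ 0.0135 -0.0073 -0.029 ]
 [ 0.0135  0.0094 -0.029 ]
 [ 0.0001  0.0169 -0.029 ]
 [-0.0134  0.009  -0.029 ]
 [-0.0131 -0.008  -0.029 ]] [ 0.0002  0.0007 -0.029 ]
[np.float64(0.03269338044173406), np.float64(0.03150139690172399), np.float64(0.03181791674206955)] [np.float64(31.977191497420918), np.float64(28.73281941971973), np.float64(33.18388441765193), np.float64(30.600043437066773), np.float64(28.570626145460466), np.float64(33.195389206493104)]
```

The burr centre is within 1 mm of the tool axis. TCP target is (0.511, 0.013). Underside is about TCP−33 mm, so expect nose top at TCP 0.107, spline tops at 0.099 and home at 0.085.

>>> jog_arm(
  series=[
    [[0.2,-0.12,2.5],[0,0,0],1],
    [[0,0,2.5],[0,0,0],1],
    [[0,0,1.9],[0,0,0],1],
    [[0,0,0.3],[0,0,0],1],
    [[0,0,0],[0,0,0],1],
    [[0,0,0],[0,0,0],1],
    [[0,0,0],[0,0,0],1],
    [[0,0,0],[0,0,0],1],
    [[0,0,0],[0,0,0],1],
    [[0,0,0],[0,0,0],1],
  ],
)

```text
clock: 14.7
tool_pos: [0.5117, 0.0133, 0.113]
tcp_rot: [[-0.069, 0.998, 0.001], [0.998, 0.069, -0.0], [-0.0, 0.001, -1.0]]
wrist_force: [0.4, 0.3, -3.4]
width: 0.027
```

```bash
python3 st.py;  python3 - <<'E'
from h import *
plan([.5113,.0128,.11],94)
E
```

```text
14.7 [0.5117 0.0133 0.113 ] 93.9709730670223 mill -0.0010304124518993934 -6.0785144261145586e-05 F [ 0.3755  0.3199 -3.4468] Fmill 0.43379415425772117 0.23485290396221734 [0.0637 0.0353 0.0091] 0.026979558911211152 -2.4765389715466926
0 [-0.05, -0.04, 0.3] [0.03, 0.01, -0.03]
```

>>> jog_arm(
  series=[
    [[-0.05,-0.04,0.2],[0,0,0],1],
    [[0,0,0.2],[0,0,0],1],
    [[0,0,0.2],[0,0,0],1],
    [[0,0,0.2],[0,0,0],1],
    [[0,0,0.2],[0,0,0],1],
    [[0,0,0.15],[0,0,0],1],
    [[0,0,0.1],[0,0,0],1],
    [[0,0,0.1],[0,0,0],1],
    [[0,0,0.1],[0,0,0],1],
    [[0,0,0],[0,0,0],1],
  ],
)

```text
clock: 15.7
tool_pos: [0.5113, 0.0127, 0.0987]
tcp_rot: [[-0.069, 0.998, 0.001], [0.998, 0.069, -0.0], [-0.0, 0.001, -1.0]]
wrist_force: [-1.6, 0.7, 1.9]
width: 0.0264
```

```bash
python3 st.py
```

```text
15.7 [0.5113 0.0127 0.0987] 93.96238575875243 mill -0.0015490545945654164 -0.0005630260235244371 F [-1.6362  0.6751  1.9054] Fmill -1.4601066052258436 1.000488550243331 [-0.0009  0.2777  0.0212] 0.026388542060388247 -2.534035545240297
```

The nose is through (low side force) and we are at spline-top height with contact starting. Press a little at this first candidate angle.

>>> jog_arm(
  series=[
    [[0,0,0.1],[0,0,0],1],
    [[0,0,0.1],[0,0,0],1],
    [[0,0,0.1],[0,0,0],1],
    [[0,0,0],[0,0,2],1],
    [[0,0,0],[0,0,2],1],
    [[0,0,0],[0,0,-2],1],
    [[0,0,0],[0,0,-2],1],
    [[0,0,0],[0,0,-2],1],
    [[0,0,0],[0,0,-2],1],
    [[0,0,0],[0,0,0],1],
  ],
)

```text
clock: 16.7
tool_pos: [0.513, 0.0128, 0.0985]
tcp_rot: [[-0.139, 0.99, 0.006], [0.99, 0.139, 0.0], [-0.001, 0.006, -1.0]]
wrist_force: [-4.3, -0.8, 17.0]
width: 0.0269
```

```bash
python3 st.py
```

```text
16.7 [0.513  0.0128 0.0985] 97.99235931647297 mill 0.0001297544859221504 -0.0008919990654417692 F [-4.3141 -0.8036 16.9911] Fmill -4.386941582816005 0.11095773408286348 [-0.0309  0.9601 -0.1011] 0.026872780822275823 -6.566086953662144
```

It rests on the spline tops (17 N, no drop), so this isn't the angle. Turn toward 124° while pressing.

>>> jog_arm(
  series=[
    [[0,-0.1,0],[0,0,-3],1],
    [[0,0,0],[0,0,-4],1],
    [[0,0,0],[0,0,-4],1],
    [[0,0,0],[0,0,-4],1],
    [[0,0,0],[0,0,-4],1],
    [[0,0,0],[0,0,-3],1],
    [[0,0,0],[0,0,-2],1],
    [[0,0,0],[0,0,-2],1],
    [[0,0,0],[0,0,0],1],
    [[0,0,0],[0,0,0],1],
  ],
)

```text
clock: 17.7
tool_pos: [0.5131, 0.0127, 0.0985]
tcp_rot: [[-0.559, 0.829, 0.007], [0.829, 0.559, 0.0], [-0.004, 0.006, -1.0]]
wrist_force: [-0.6, -0.3, 15.1]
width: 0.027
```

```bash
python3 st.py
```

```text
17.7 [0.5131 0.0127 0.0985] 123.95577925454147 mill 0.00017255479328890974 -0.0010051665289539252 F [-0.6258 -0.2829 15.1313] Fmill -0.6709203427892231 -0.14656964621707205 [ 0.0563  0.1015 -0.0541] 0.02703495422093028 -32.5422582926333
```

No drop around 124°. The third candidate is 154° (64+90), so keep turning the same way.

>>> jog_arm(
  series=[
    [[0,0,0],[0,0,-3],1],
    [[0,0,0],[0,0,-4],1],
    [[0,0,0],[0,0,-4],1],
    [[0,0,0],[0,0,-4],1],
    [[0,0,0],[0,0,-4],1],
    [[0,0,0],[0,0,-4],1],
    [[0,0,0],[0,0,-3],1],
    [[0,0,0],[0,0,-2],1],
    [[0,0,0],[0,0,-2],1],
    [[0,0,0],[0,0,0],1],
  ],
)

```text
clock: 18.7
tool_pos: [0.5117, 0.0123, 0.0959]
tcp_rot: [[-0.898, 0.439, 0.003], [0.439, 0.898, -0.001], [-0.003, 0.001, -1.0]]
wrist_force: [2.9, -1.7, -0.1]
width: 0.0266
```

```bash
python3 st.py
```

```text
18.7 [0.5117 0.0123 0.0959] 153.9591320312009 mill -0.0012516196133478285 -0.0010598083849289032 F [ 2.946  -1.7286 -0.0621] Fmill 2.522222664348531 -2.303353946066949 [-0.3244 -0.9337 -0.0248] 0.026611050324370163 -62.553647199694254
```

It dropped at 154°: z fell to the commanded 0.0959 and the force vanished. Now lower to home.

>>> jog_arm(
  series=[
    [[0,0,0.15],[0,0,0],1],
    [[0,0,0.15],[0,0,0],1],
    [[0,0,0.15],[0,0,0],1],
    [[0,0,0.15],[0,0,0],1],
    [[0,0,0.15],[0,0,0],1],
    [[0,0,0.15],[0,0,0],1],
    [[0,0,0.1],[0,0,0],1],
    [[0,0,0],[0,0,0],1],
    [[0,0,0],[0,0,0],1],
    [[0,0,0],[0,0,0],1],
  ],
)

```text
clock: 19.7
tool_pos: [0.5119, 0.0123, 0.0858]
tcp_rot: [[-0.898, 0.44, 0.003], [0.44, 0.898, -0.001], [-0.003, 0.001, -1.0]]
wrist_force: [6.6, -1.9, -0.1]
width: 0.0268
```

```bash
python3 st.py
```

```text
19.7 [0.5119 0.0123 0.0858] 153.91561856299376 mill -0.0011003841135740172 -0.0011367145406324056 F [ 6.6004 -1.8534 -0.0638] Fmill 6.070822288043965 -3.185161264281937 [-0.5003 -1.4317  0.0523] 0.026785597285242952 -62.51381904999791
```

Side force of 6 N toward +x, so ease 1 mm that way while pressing to the seat.

>>> jog_arm(
  series=[
    [[-0.08,0.04,0.1],[0,0,0],1],
    [[0,0,0.1],[0,0,0],1],
    [[0,0,0.1],[0,0,0],1],
    [[0,0,0.1],[0,0,0],1],
    [[0,0,0.1],[0,0,0],1],
    [[0,0,0],[0,0,0],1],
    [[0,0,0],[0,0,0],1],
    [[0,0,0],[0,0,0],1],
    [[0,0,0],[0,0,0],1],
    [[0,0,0],[0,0,0],1],
  ],
)

```text
clock: 20.7
tool_pos: [0.5122, 0.0123, 0.0846]
tcp_rot: [[-0.898, 0.44, 0.005], [0.44, 0.898, -0.001], [-0.005, 0.002, -1.0]]
wrist_force: [-6.6, -2.8, 30.9]
width: 0.027
```

```bash
python3 st.py
```

```text
20.7 [0.5122 0.0123 0.0846] 153.92532791328065 mill -0.0007812521069708774 -0.001143700278546719 F [-6.6321 -2.8312 30.8696] Fmill -7.075769745768523 -1.390434669846974 [-0.4686  1.6702  0.0197] 0.026972109564935003 -62.52647537309026
```

Firm seat: 31 N at TCP 0.0846, 13.9 mm below the spline-top contact (14 nominal). Relax the press, open and rise.

>>> jog_arm(
  series=[
    [[0,0,-0.2],[0,0,0],1],
    [[0,0,-0.2],[0,0,0],1],
    [[0,0,0],[0,0,0],3.2],
    [[0,0,0],[0,0,0],3.8],
    [[0,0,0],[0,0,0],4.4],
    [[0,0,0],[0,0,0],4.4],
    [[0,0,-1.5],[0,0,0],4.4],
    [[0,0,-3],[0,0,0],4.4],
    [[0,0,-4],[0,0,0],4.4],
    [[0,0,-2],[0,0,0],5],
  ],
)

```text
clock: 21.7
tool_pos: [0.5117, 0.0127, 0.1921]
tcp_rot: [[-0.899, 0.439, 0.003], [0.439, 0.899, 0.0], [-0.002, 0.001, -1.0]]
wrist_force: [0.7, -0.1, -0.2]
width: 0.0505
```

```bash
python3 st.py; python3 - <<'E'
from h import *
plan([.46,.02,.22],102)
E
```

```text
21.7 [0.5117 0.0127 0.1921] 153.9650934472496 mill -0.0011692860765737858 -0.0006348228763903667 F [ 0.6613 -0.1488 -0.1849] Fmill 0.61588944494053 -0.28303057971692036 [-0.0269 -0.0469  0.0374] 0.05050070811033797 -62.54465678816384
0 [0.71, -0.23, -0.4] [0.02, 0.01, 7.42]
1 [0.67, -0.32, -0.4] [0.02, 0.01, 7.42]
2 [0.63, -0.4, -0.4] [0.02, 0.01, 7.42]
3 [0.57, -0.48, -0.4] [0.02, 0.01, 7.42]
4 [0.5, -0.55, -0.4] [0.02, 0.01, 7.42]
5 [0.43, -0.61, -0.4] [0.02, 0.01, 7.42]
6 [0.34, -0.66, -0.4] [0.02, 0.01, 7.42]
```

Back off for an inspection view.

>>> jog_arm(
  series=[
    [[0.7,-0.2,-0.4],[0,0,7.4],8.5],
    [[0.7,-0.3,-0.4],[0,0,7.4],8.5],
    [[0.6,-0.4,-0.4],[0,0,7.4],8.5],
    [[0.6,-0.5,-0.4],[0,0,7.4],8.5],
    [[0.5,-0.6,-0.4],[0,0,7.4],8.5],
    [[0.4,-0.6,-0.4],[0,0,7.4],8.5],
    [[0.3,-0.7,-0.4],[0,0,7.4],8.5],
    [[0,0,0],[0,0,0],8.5],
    [[0,0,0],[0,0,0],8.5],
    [[0,0,0],[0,0,0],8.5],
  ],
)

```text
clock: 22.7
tool_pos: [0.4592, 0.0194, 0.2169]
tcp_rot: [[-0.213, 0.977, -0.0], [0.977, 0.213, -0.0], [0.0, -0.0, -1.0]]
wrist_force: [-0.0, 0.5, 0.9]
width: 0.0851
```

```bash
python3 st.py; python3 - <<'E'
from h import *
import pickle
o=get_obs();pickle.dump(o,open("o6.pkl","wb"))
for n in ["wrist","scene"]:
    im=read_camera(n);cv2.imwrite(f"pics/k_{n}.png",im)
cv2.imwrite("pics/k_sz.png",cv2.resize(im[150:290,150:460],None,fx=2.5,fy=2.5,interpolation=cv2.INTER_CUBIC))
w=cv2.imread("pics/k_wrist.png");cv2.imwrite("pics/k_wz.png",cv2.resize(w[140:320,170:450],None,fx=2.8,fy=2.8,interpolation=cv2.INTER_CUBIC))
E
```

```text
22.7 [0.4592 0.0194 0.2169] 102.28331478124252 mill -0.051137049154614804 0.016761521659784787 F [-0.0181  0.4645  0.9209] Fmill 0.07889240584857728 0.4580769957239579 [ 0.0012 -0.0129 -0.0398] 0.08506124769896076 -9.868666057329119
```

View pics/k_wz.png

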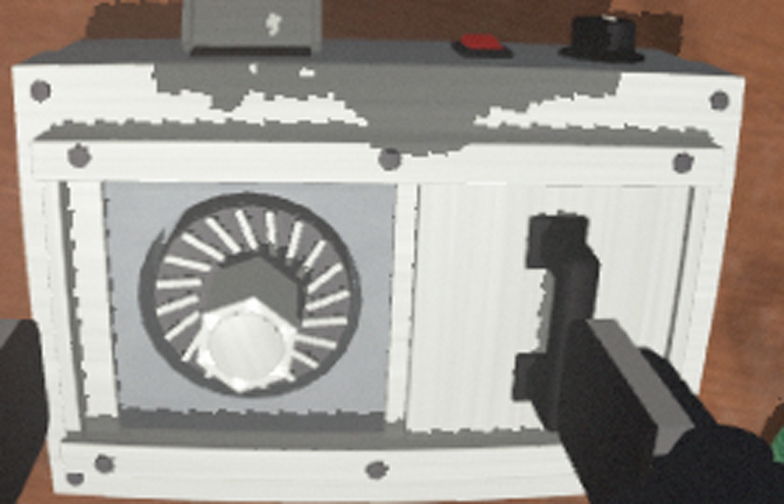

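View pics/k_sz.png

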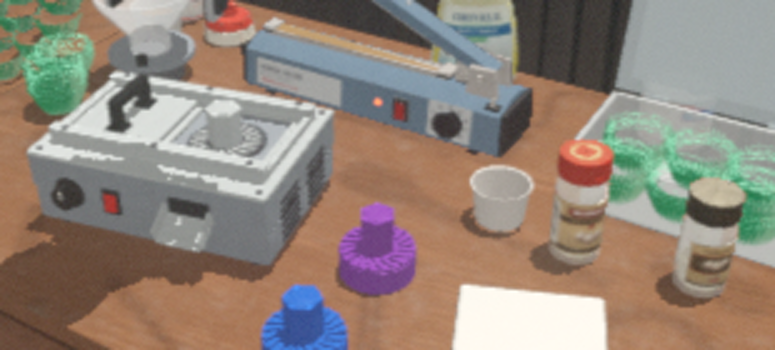

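The burr is down in the chamber at crop(250,330), and the hatch lies flat toward the right stop. Jars, pot and decoys look unmoved. Now the numeric check.

```bash
python3 - <<'E'
from h import *
import pickle
o=pickle.load(open("o6.pkl","rb"))
yw=np.radians(12);X=np.array([np.cos(yw),np.sin(yw)]);Y=np.array([-X[1],X[0]]);O=np.array([.512,.013])
f=lambda u,v:(170+u/2.8-.4,140+v/2.8-.4)
M=lambda u,v,z:(lambda p:((p[:2]-O)@X,(p[:2]-O)@Y))(onz(wray(f(u,v),o),z))
print("hatch edge",M(418,190,.088),M(407,430,.088))
print("stop face/edge",M(692,190,.091),M(670,400,.091))
V=[(252,297),(297,320),(292,367),(245,390),(200,365),(205,318)]
for z in (.114,.128): 
    P=np.array([onz(wray(f(*v),o),z) for v in V]);print(z,P.mean(0),[round(np.linalg.norm(P[i]-P[i+3]),4) for i in range(3)])
sc=(150+224/2.5,150+107/2.5)
print(tri(wray(f(248,343),o),ray("scene",sc)))
a=cv2.imread("pics/a_scene.png");b=cv2.imread("pics/k_scene.png")
print("diff jars/pot",cv2.absdiff(a,b)[200:275,335:450].mean(), cv2.absdiff(a,b)[200:275,335:450].max())
cv2.imwrite("pics/k_w3.png",cv2.resize(cv2.imread("pics/k_wrist.png")[190:310,300:440],None,fx=5,fy=5,interpolation=cv2.INTER_CUBIC))
cv2.imwrite("pics/k_s3.png",cv2.resize(b[175:260,155:290],None,fx=5.5,fy=5.5,interpolation=cv2.INTER_CUBIC))
E
```

```text
hatch edge (np.float64(-0.04168900844515023), np.float64(0.053735678082999214)) (np.float64(0.04512424537869694), np.float64(0.05440765657149686))
stop face/edge (np.float64(-0.0429567843403413), np.float64(0.14535766114352563)) (np.float64(0.0352922605121327), np.float64(0.14951782302296623))
0.114 [0.5106 0.0144 0.114 ] [np.float64(0.0313), np.float64(0.0332), np.float64(0.0304)]
0.128 [0.5037 0.0138 0.128 ] [np.float64(0.0295), np.float64(0.0313), np.float64(0.0287)]
(array([0.5142, 0.0131, 0.1106]), [np.float64(0.0022889287436517317), np.float64(0.002288928743651652)])
diff jars/pot 5.29256038647343 136
```

View pics/k_w3.png

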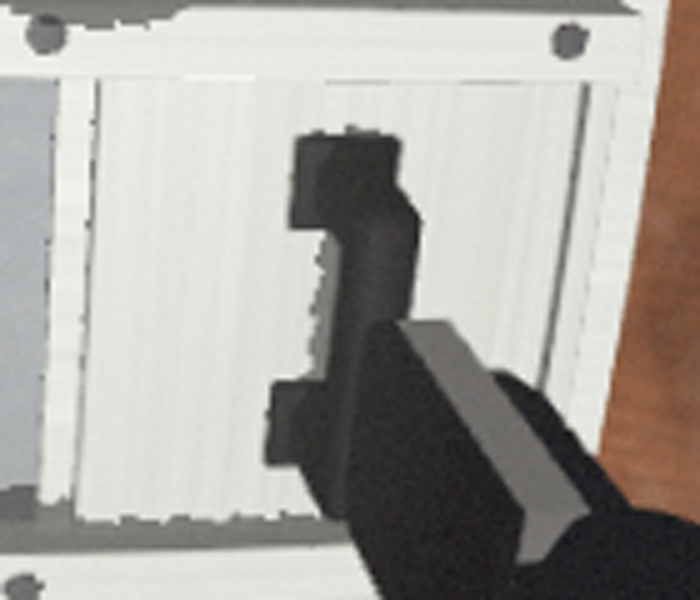

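View pics/k_s3.png

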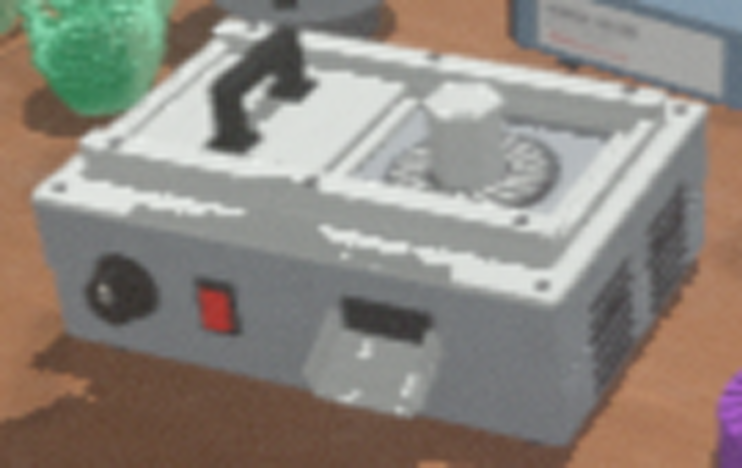

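The hatch edge is at 54 mm from the axis (nominal 54), its far edge is at the stop, and the boss top is about 0.111–0.114 (home 0.114). One last check on the jars and pot.

```bash
python3 - <<'E'
from h import *
a=cv2.imread("pics/a_scene.png").astype(np.float32);b=cv2.imread("pics/k_scene.png").astype(np.float32)
for n,(x0,y0,x1,y1) in dict(pot=(332,212,367,248),sesame=(367,202,400,260),pepper=(416,218,450,272),purple=(282,230,320,270)).items():
    p=cv2.cvtColor(a[y0:y1,x0:x1],cv2.COLOR_BGR2GRAY);q=cv2.cvtColor(b[y0:y1,x0:x1],cv2.COLOR_BGR2GRAY)
    print(n,cv2.phaseCorrelate(p,q))
print(hand_in())
E
```

```text
pot ((0.07295763992013704, 0.047075668430373696), 0.9880279846213482)
sesame ((0.05525452483672666, 0.049238557116922266), 0.9747101532088386)
pepper ((0.023098451405438425, -0.0019192103183520715), 0.9982541095572735)
purple ((0.0126342477397543, -0.12368379390316164), 0.9856698159873486)
the job is handed in; nothing more can be done
None
```

The burr is back on the shaft and fully home, and the hatch lies flat on the deck against its +y end stop. I handed the job in at about 23 s on the robot's clock; `hand_in()` gives no verdict.

**What I did**
- **Hatch:** I lifted it about 7 mm out of its recess and slid it 100 mm along its channels. It touched the stop with about 9 N, and I then set it down and released it.
- **Burr:** I gripped the steel burr by two flats of its boss and set it over the shaft's nose. It rested on the spline tops at the first two candidate angles, then dropped over the splines at the third as I pressed and turned.

**Last checks**
- **Seating:** the burr stopped firmly at 31 N, 13.9 mm below the spline-top contact (14 mm nominal).
- **Boss height:** triangulation put the boss top at about 0.111 m, against 0.114 m when home. The two camera rays missed each other by 2.3 mm each, so the force and depth reading is the better evidence.
- **Hatch:** its near edge measured 53.7–54.4 mm from the shaft axis (54 nominal). The far end of the stop was partly hidden by the gripper finger in that view.
- **Other items:** the pot, both jars and the purple look-alike each shifted less than 0.15 pixel between the first and last scene pictures. The blue look-alike I checked only by eye.
- **Robot:** it was clear of everything when I handed in.

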